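# Move the indexed stop on one hole and run the bracket up to it

### The job

Set the stop jig for the next step: pull up the stop's spring plunger, move the stop left to the next hole only, and let the pin snap fully home there; then slide the bracket left along the fence until it sits flat and square, its long side against the fence and its end against the stop. Be gentle: do not force the stop against its pin or ram the bracket, and leave the other things on the bench where they are.

Things in the scene. Friction and masses are not known exactly. Their poses are not given: they have to be found in the camera images.
- jig: The stop jig: aluminium base plate 160 x 345 x 12 mm, fixed level on the bench (heights here are above the bench). Origin on the bench under the line of the fence's face; +x away from the robot, +y left along the fence. A steel wear strip (top at 18 mm; x -70 to 0, y -135 to 145) lies before the fence. The black star grip in its right rear corner is its clamp, 38 mm high, not used
- fence_face (a point): Point in the fence's working face (jig x = 0, y = 0, height 26 mm). The fence is a straight aluminium bar, jig x 0 to 10, y -135 to 145, its top at 34 mm; the face looks to -x, towards the robot
- home_hole (a point): Mouth of the home hole (jig x 58, y 45, height 32), in a steel block behind the rail. To the left the block runs on into a dark steel index bar, 22 mm wide, with two more holes on the same line. The bar is clamped in slots, not measured: the next hole is 45 to 75 mm left of the home hole, the one after 45 mm further. Block top 32, bar top 30.5 mm: the pin can ride on them
- slide (a joint): Travel of the slide with the stop along the jig's +y (left), m: 0 at the home hole, where it starts, locked; range 0 to 0.125. About 3 N of drag, some 2 N more while the pin rides on the bar. Free only while the pin is out of a hole; in a hole the pin leaves about 0.8 mm of play either way
- stop: The stop: aluminium plate 66 (x) x 50 (y) x 10 mm on the slide, top at 46 mm height, with a 14 mm wide arm over the fence that hangs down before it as the stop plate (jig x -58 to -4, height 20 to 46). It carries the plunger. Origin under the plate on the rail's centre line (jig x 25, height 36; y 45 at slide 0), axes like the jig's
- stop_face (a point): Point in the stop's flat face, which looks to the jig's -y (right), at jig x -25 and height 23 mm; jig y = 20 mm when the slide is at 0. Axes like the jig's
- plunger (a joint): Lift of the index plunger, m: 0 = pin fully home, its tip at 24 mm height; about 0.007 to 0.008 = pin riding on the home block, 0.0055 to 0.0065 on the index bar; 0.012 = end stop. The spring presses it down with 6 N at 0, 9 N at 0.008, 11 N at 0.012. The pin is 8 mm thick with a round nose, the holes 9.6 mm
- knob_top (a point): Centre of the top of the plunger's round black knob: 25 mm across, 22.5 mm high, axis upright at jig x = 58 and the pin's y. Pin home: top at 80 mm height, underside at 57.5; below it a steel hex collar 19 mm across (46 to 54 mm) on the stop's plate. Pulling it straight up draws the pin; pushing it sideways drives the slide
- bracket: Loose aluminium bracket on the wear strip, 0.14 to 0.28 kg: foot 50 (x) x 70 (y) x 10 mm; on it a wall 14 mm thick (x -12 to 2), y -28 to 28, up to 60 mm, its top notched 18 mm wide and 10 deep in the middle. Origin under the foot's centre. Starts 6 to 13 mm off the fence, right of the stop, up to 0.12 rad askew; seated, its +x side is on the fence (origin at jig x -25)
- bracket_end (a point): Middle of the bracket's left end face (its +y), 35 mm from its origin, 5 mm above its underside; this face goes against the stop
- finished0: a finished bracket, taller (95 mm) than the one on the jig, standing on the bench left of the jig; origin under its centre. Bystander
- finished1: a second finished bracket like finished0. Bystander
- tin: open round steel tin of dowel pins, 40 mm across, 22 mm high, standing on the jig's base plate behind the fence at its right-hand end; origin under its centre. Bystander
- hexkey: a loose L-shaped hex key, 80 by 30 mm, 6 mm thick, lying on the bench between jig and robot; origin at its bend, long leg along its +y. Bystander
- keyset: a folding set of four hex keys in a grey plastic holder, 150 mm long, lying on the bench to the right; origin under the holder. Bystander
- threadlock: a small white bottle with a red cap, 32 mm across, 95 mm high, right of the jig; origin under its centre. Bystander
- driver: a screwdriver with a black handle lying on the bench to the right. Bystander
Things that resemble listed ones, but are neither listed nor needed, are in the scene too. What is shaped like the bracket but brown or yellow is not meant.

How it is judged:
By the outcome, as a careful person would: the job done as asked, in the order asked, and still so for the second after the job is handed in, with the robot touching nothing.
It also fails if it takes over 58 s, if anything falls off the work surface, if the arm or the gripper's body presses on something with over 40 N, if the wrist force passes 120 N, or if a joint passes its speed limit or range.

### The arm

A 6-joint arm with a two-finger parallel gripper is mounted at the origin on the work surface. World frame = base frame: x ahead of the robot, y to its left, z up, the work surface at z = 0. Lengths are in mm, angles in degrees, forces in N, time in s.
With the tool pointing down it reaches from about 300 to 850 mm from the base axis. Payload 4.2 kg.
Tool frame: the origin (TCP) lies midway between the tips of the shut fingers; the grasp point (between the pads) lies 19 mm behind it; z points along the fingers, y is the line along which they close (so a half turn about z gives the same grasp; the last joint's range is limited). The gripper opens to 91 mm and grips with 3 to 60 N. Pads are 32 mm wide; open, the fingers measure 118 mm over their backs; the gripper's body (76 mm by 178 mm) begins 60 mm behind the grasp point.
Start: joints at [64.515, 18.312, 89.639, -0, 72.044, -1.146], TCP at [236.984, 523.91, 213.976] pointing down, gripper open.
Joint ranges: [-177.97, 177.97], [-48.28, 115.42], [12.27, 149.76], [-77.06, 257.06], [2.81, 150.46], [-146.56, 146.56]. Speed limits (degrees/s): [147.25, 147.25, 180, 180, 180, 180].

### API

Orientations are given as [roll, pitch, yaw] about the fixed x, y, z axes, in that order (R = Rz(yaw) Ry(pitch) Rx(roll)).
In Python, from workcell import env gives the robot as it stands.
- The arm moves only by the shell command python3 -m jog 'ROWS' [FORCE]. ROWS is a JSON object of lists of equal length, an entry for each row: "jaw": the finger opening in mm, from 0 to 91.2; "slide": the shift along the tool's x, y, z in units of 30 mm (1.0 is 30 mm), a list of three; "spin": the turn about the tool's z in units of 8 degrees (1.0 is 8 degrees). In form: {"jaw": [jaw, ...], "slide": [[dx, dy, dz], ...], "spin": [spin, ...]}. A call has 1 to 10 rows; each row shifts and turns the commanded pose from where the row before left it, along the tool's axes as they then stand; what a row does not reach is not made up. A row lasts 1/10 s, in which the tool goes at most 50 mm and 8.59 degrees, less where a joint would pass 70% of its speed; a pose out of reach is approached as far as the arm can. A call is refused whole if a number of a shift passes 1 or a number of a turn 1, either way. A call with a gripper value outside its range is refused whole. The fingers move at their own pace and stop on an object; FORCE is the grip in N (left out, the last holds). Time passes only in rows, so rows that do not move let the fingers close. It gives the time, the measured TCP pose, the force, the opening and the grip force at its end, in the units of the state.
- env.state(): the state, without advancing time (a new reading comes with each control period).
- env.grab_frame(name): name is "side" or "top"; returns the picture (480x640x3 uint8, red, green, blue); there is no depth.
- env.camera_model(name): a dict with "fx", "fy", "cx", "cy" (pixels), "camera_from_world" (4x4, takes a point from world to camera coordinates). Camera axes: x right, y up, looking along -z (the intrinsics and any distortion apply to the point x, -y, -z); pixel columns grow to the right and rows downward; lengths in mm; the calibration is good to about 2 mm. A picture is of the moment at which its call begins. camera_model takes no time and is no camera call.
- env.job_done(): hands the job in; it is judged then, once.
The state is a dict: "time_s": time; "qpos": joint angles; "qvel": joint speeds; "effort": joint torques, N m; "ee_pos": TCP position; "ee_rot": TCP orientation; "force": force on the tool from outside, world axes, zero at the start; "torque": the same for the moment, N m; "gripper_width": finger opening in mm; "gripper_force": force on a finger pad.
Only numpy, scipy, OpenCV 4.12 (cv2) and the standard library are available. Lean on these libraries where they do the work, as an engineer would, in place of code of your own. Each camera call takes 0.05 s, during which the arm holds its last target. There are 200 camera calls.

## Working session

There is one attempt and no reset: what is moved stays moved. The work goes in short steps, Python scripts to look and compute and a shell command to move; the robot and the scene stay as the last step left them, time stands still between calls to the robot, and variables do not carry over. Pictures are saved under pics/ and viewed, at most 10 in all, crops included, and the job is handed in when it is done.

```bash
mkdir -p pics; python3 - <<'E'
from workcell import env
import cv2
for n in("side","top"):
    f=env.grab_frame(n); cv2.imwrite(f"pics/{n}0.png",f[:,:,::-1])
    m=env.camera_model(n); print(n,m)
print(env.state())
E
```

```text
side {'fx': 580.7388047136285, 'fy': 580.7388047136285, 'cx': 318.9819831859599, 'cy': 239.81910438583878, 'camera_from_world': array([[ 8.57006478e-01, -5.15296881e-01, -3.00340205e-03,
        -4.34710775e+02],
       [ 3.47829488e-01,  5.74166220e-01,  7.41180005e-01,
        -1.91338834e+02],
       [-3.80203293e-01, -6.36240737e-01,  6.71299620e-01,
        -1.41791548e+03],
       [ 0.00000000e+00,  0.00000000e+00,  0.00000000e+00,
         1.00000000e+00]])}
top {'fx': 507.39402234351985, 'fy': 507.39402234351985, 'cx': 321.282889288347, 'cy': 242.59703002132724, 'camera_from_world': array([[-1.94555296e-03, -9.99996005e-01,  2.05051181e-03,
        -5.94991620e+01],
       [ 9.92764657e-01, -1.68528918e-03,  1.20064547e-01,
        -4.72926353e+02],
       [-1.20060611e-01,  2.26926759e-03,  9.92763970e-01,
        -1.23019311e+03],
       [ 0.00000000e+00,  0.00000000e+00,  0.00000000e+00,
         1.00000000e+00]])}
{'time_s': 0.1, 'qpos': array([ 6.45142611e+01,  1.83474682e+01,  8.96972243e+01, -1.64703075e-03,
        7.20455510e+01, -1.14504366e+00]), 'qvel': array([ 0.04434868,  0.01269035, -0.1843287 ,  0.05722823, -0.10861432,
        0.07781865]), 'effort': array([ 2.62444973e-04, -4.13333881e+01, -2.32509077e+01,  7.29447906e-02,
        4.23456053e-02, -7.55952306e-05]), 'ee_pos': array([236.80170247, 523.48832398, 213.22432975]), 'ee_rot': array([-1.79909743e+02, -2.37666661e-04,  1.55659813e+02]), 'force': array([-0.629212  ,  0.87355089,  0.22881587]), 'torque': array([0.01511436, 0.02362133, 0.03627452]), 'gripper_force': 0.0, 'gripper_width': 91.15287723232046}
```

View pics/side0.png

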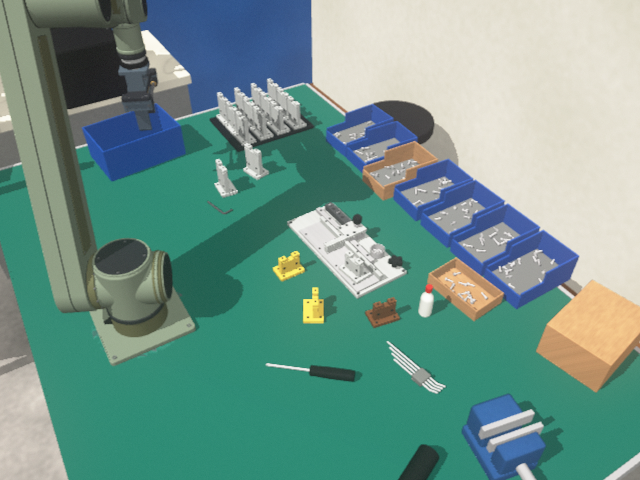

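View pics/top0.png

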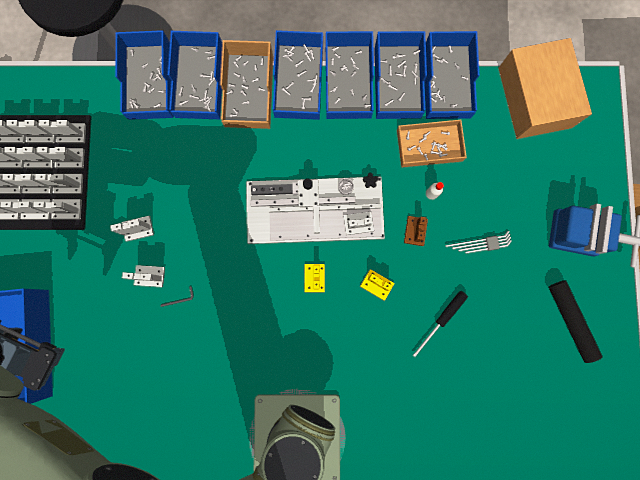

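The jig is at top-view (247..384, 178..243), with the plunger knob at about (308,184), the stop arm at x≈317 and the bracket near (358,219). In the side view the knob is at about (357,219), the clamp star at (396,262) and the bracket at (354,262). Next I enlarge both.

```bash
python3 - <<'E'
import cv2
t=cv2.imread("pics/top0.png")[168:252,240:392]
s=cv2.imread("pics/side0.png")[195:300,280:412]
cv2.imwrite("pics/tc.png",cv2.resize(t,None,fx=5,fy=5,interpolation=cv2.INTER_CUBIC))
cv2.imwrite("pics/sc.png",cv2.resize(s,None,fx=5.5,fy=5.5,interpolation=cv2.INTER_CUBIC))
E
```

```text
(no output)
```

View pics/tc.png

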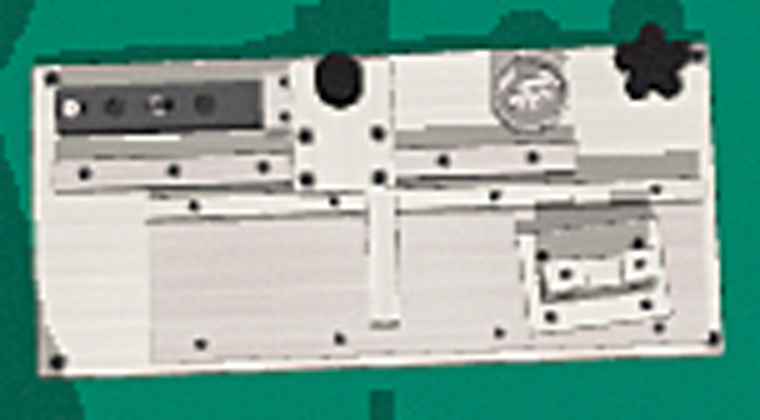

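View pics/sc.png

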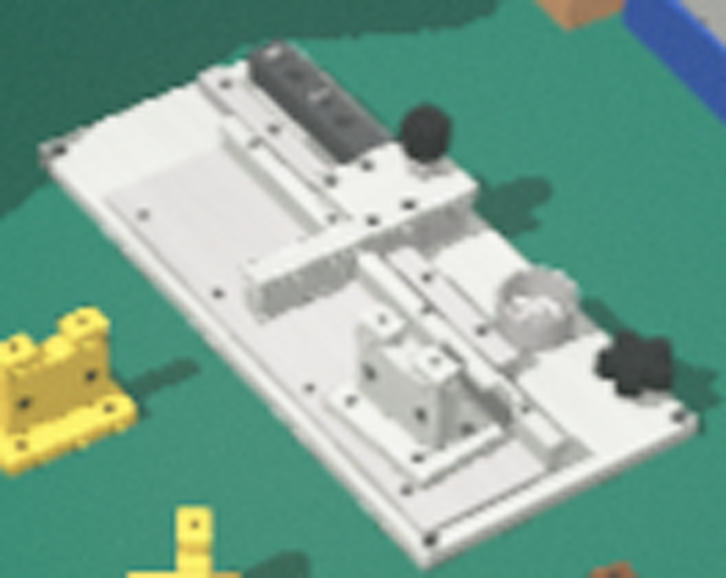

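The top crop shows four marks on the dark bar at x≈72, 115, 160 and 205. 115 and 205 are about 45 mm apart and look like the holes. 72 (bright) and 160 look like clamp screws. The knob is at (339,80) in the top crop and (426,132) in the side crop. I'll fit the jig and bracket poses from both views.

```bash
cat > h.py <<'E'
import numpy as np, cv2
from workcell import env
from scipy.optimize import least_squares
M={n:env.camera_model(n) for n in("side","top")}
def proj(n,p):
    m=M[n]; c=m["camera_from_world"]@np.append(p,1)
    return np.array([m["fx"]*c[0]/-c[2]+m["cx"], m["fy"]*-c[1]/-c[2]+m["cy"]])
def back(n,uv,z):
    m=M[n]; T=m["camera_from_world"]; R=T[:3,:3]; C=-R.T@T[:3,3]
    d=R.T@np.array([(uv[0]-m["cx"])/m["fx"],-(uv[1]-m["cy"])/m["fy"],-1]); return C+d*(z-C[2])/d[2]
def tri(us,ut):
    return least_squares(lambda p:np.r_[proj("side",p)-us,proj("top",p)-ut],[520,0,50]).x
def T(u,v): return np.array([240+u/5-.4,168+v/5-.4])
def S(u,v): return np.array([280+u/5.5-.4,195+v/5.5-.4])
def W(q,p): c,s=np.cos(q[2]),np.sin(q[2]); return np.array([q[0]+c*p[0]-s*p[1],q[1]+s*p[0]+c*p[1],p[2]])
def fit(F,q0):
    f=lambda q:np.concatenate([proj(n,W(q,p))-uv for n,uv,p in F])
    r=least_squares(f,q0,loss="soft_l1"); return r.x,f(r.x).reshape(-1,2)
E
cat > m.py <<'E'
from h import *
print("knob mid tri",tri(S(426,132),T(339,80)), "barhole tri",tri(S(343,120),T(205,104)),tri(S(293,74),T(115,106)))
F=[("top",T(339,80),(58,45,69)),("side",S(426,132),(58,45,69)),
("top",T(150,196),(10,145,34)),("top",T(702,180),(10,-135,34)),("top",T(152,361),(-70,145,18)),
("top",T(371,319),(-58,34,46)),("top",T(397,317),(-58,20,46)),
("side",S(243,268),(-58,34,46)),("side",S(262,290),(-58,20,46)),("side",S(106,198),(-70,145,18))]
j,r=fit(F,[520,-30,.03]); print("jig",j[:2],np.degrees(j[2])); print(r.round(2).tolist())
def inv(p): c,s=np.cos(j[2]),np.sin(j[2]); d=p[:2]-j[:2]; return np.array([c*d[0]+s*d[1],-s*d[0]+c*d[1]])
for u in[(72,107),(115,106),(160,105),(205,104)]: print("bar T",inv(back("top",T(*u),30.5)))
for u in[(275,52),(293,74),(318,97),(343,120)]: print("bar S",inv(back("side",S(*u),30.5)))
B=[("top",T(535,333),(-25,35,28)),("top",T(665,318),(-25,-35,28)),("top",T(517,224),(25,35,28)),
("side",S(328,393),(-25,35,28)),("side",S(420,478),(-25,-35,28)),("side",S(508,432),(25,-35,28)),
("side",S(358,322),(-12,28,78)),("side",S(458,358),(2,-28,78))]
b,r=fit(B,[495,-90,.1]); print("br",b[:2],np.degrees(b[2]),"in jig",inv(b)); print(r.round(2).tolist())
np.savez("fit.npz",j=j,b=b)
E
python3 m.py
```

```text
knob mid tri [612.61369126 -26.8123442   69.62782029] barhole tri [609.45676125  41.65316598  30.03856196] [608.05356873  87.01404762  29.98837313]
jig [556.58311152 -74.42132162] 1.953832120862823
[[0.3, -0.14], [0.2, 0.27], [-1.06, 0.22], [0.81, -0.52], [-0.06, -0.13], [0.16, 0.38], [0.67, 0.58], [0.2, -0.3], [-0.36, -1.31], [-0.19, -0.97]]
bar T [ 57.8968864  180.69887007]
bar T [ 57.64163078 159.13490819]
bar T [ 57.35064893 136.56468239]
bar T [ 57.05961738 113.99060177]
bar S [ 57.76122893 180.02411965]
bar S [ 55.40438282 159.42331833]
bar S [ 55.68428638 136.47312351]
bar S [ 55.95951233 113.90645998]
br [ 523.49342174 -153.12594626] 1445.9220771875737 in jig [-35.75382303 -77.53070132]
[[-1.0, -0.48], [0.94, -0.4], [0.38, 1.61], [-0.36, -0.16], [0.1, -0.06], [-0.88, -0.21], [0.29, -1.84], [0.53, 1.55]]
```

The fit residuals are about 1 px. The jig origin is at (556.6,-74.4) with yaw 1.95°. The next hole is at jig y≈114, 69 mm left of home, and both views agree. The bracket is at (523.5,-153.1) with yaw 5.9°. Now to the knob.

```bash
python3 -m jog '{"jaw":[60,60,60,60],"slide":[[0,0,0],[0,0,0],[0,0,0],[0,0,0]],"spin":[-0.82,-0.82,-0.82,-0.82]}' 30
python3 -m jog '{"jaw":[60,60,60,60,60,60,60,60,60,60],"slide":[[-0.59,-0.94,0],[-0.59,-0.94,0],[-0.59,-0.94,0],[-0.59,-0.94,0],[-0.59,-0.94,0],[-0.59,-0.94,0],[-0.59,-0.94,0],[-0.59,-0.94,0],[-0.59,-0.94,0],[-0.59,-0.94,0]],"spin":[0,0,0,0,0,0,0,0,0,0]}'
python3 -m jog '{"jaw":[60,60,60,60,60,60,60,60,60,60],"slide":[[-0.59,-0.94,0],[-0.59,-0.94,0],[-0.59,-0.94,0],[-0.59,-0.94,0],[-0.59,-0.94,0],[-0.59,-0.94,0],[-0.59,-0.94,0],[-0.59,-0.94,0],[-0.59,-0.94,0],[0,0,0]],"spin":[0,0,0,0,0,0,0,0,0,0]}'
cat > d.py <<'E'
import sys; from h import *
# usage: d.py x y z yaw : units to go
s=env.state(); p=s["ee_pos"]; yaw=s["ee_rot"][2]; g=list(map(float,sys.argv[1:]))
a=np.radians(yaw); d=np.array(g[:3])-p
print("at",p.round(2),s["ee_rot"].round(2),"t",s["time_s"],"F",s["force"].round(1))
print("units",np.round([(np.cos(a)*d[0]+np.sin(a)*d[1])/30,(np.sin(a)*d[0]-np.cos(a)*d[1])/30,-d[2]/30],3),"spin",round(-((g[3]-yaw+180)%360-180)/8,3))
E
python3 d.py 612.6 -26.8 110 181.95
```

```text
time_s: 0.5
ee_pos: [236.9, 523.6, 213.5]
ee_rot: [-179.9, -0.0, -177.8]
force: [0.1, -1.2, 0.2]
gripper_width: 62.4
gripper_force: 0.0
time_s: 1.5
ee_pos: [423.6, 246.6, 213.7]
ee_rot: [-180.0, -0.0, -178.1]
force: [-0.4, 0.8, -0.3]
gripper_width: 60.0
gripper_force: 0.0
time_s: 2.5
ee_pos: [592.6, -3.6, 213.0]
ee_rot: [-179.9, 0.0, -178.3]
force: [-0.3, 0.2, -0.7]
gripper_width: 60.3
gripper_force: 0.0
at [592.56  -3.61 213.01] [-1.7993e+02  1.0000e-02 -1.7830e+02] t 2.5 F [-0.3  0.2 -0.7]
units [-0.645 -0.792  3.434] spin -0.032
```

```bash
python3 -m jog '{"jaw":[60,60,60,60,60,60,60],"slide":[[-0.65,-0.79,0],[0,0,0.9],[0,0,0.9],[0,0,0.9],[0,0,0.72],[0,0,0],[0,0,0]],"spin":[-0.03,0,0,0,0,0,0]}'
python3 - <<'E'
from h import *
for n,(u,v,w,h) in {"top":(280,165,64,48),"side":(325,170,80,60)}.items():
    f=env.grab_frame(n)[v:v+h,u:u+w,::-1]; cv2.imwrite(f"pics/{n}1.png",cv2.resize(f,None,fx=6,fy=6,interpolation=cv2.INTER_CUBIC))
a=[cv2.imread(f"pics/{n}1.png") for n in("top","side")]
a[0]=cv2.copyMakeBorder(a[0],0,360-288,0,0,cv2.BORDER_CONSTANT)
o=np.hstack(a); cv2.imwrite("pics/c1.png",cv2.resize(o,None,fx=.92,fy=.92))
E
python3 d.py 612.6 -26.8 54 181.95
```

```text
time_s: 3.2
ee_pos: [611.0, -23.0, 111.5]
ee_rot: [180.0, -0.0, -177.8]
force: [-0.8, -0.0, 1.2]
gripper_width: 60.0
gripper_force: 0.0
at [612.01 -23.25 112.83] [-1.8000e+02  1.5000e-01 -1.7785e+02] t 3.3 F [ 0.9 -0.2  0.2]
units [-0.015 -0.119  1.961] spin 0.026
```

View pics/c1.png

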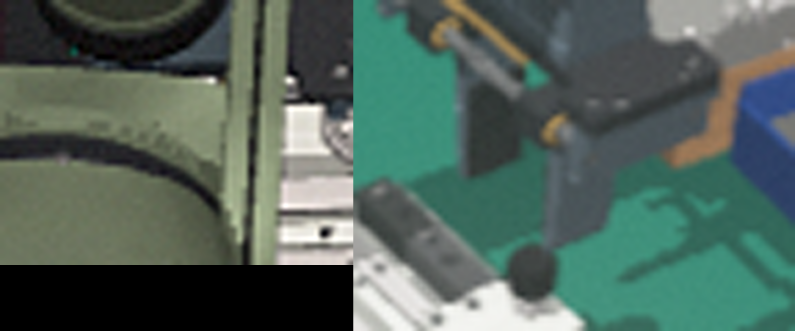

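The side crop shows the open fingers straddling above the knob at (532,270); the top view is hidden by the arm. I'll descend and close lightly.

```bash
python3 -m jog '{"jaw":[60,60,60,60,60,50,40,34],"slide":[[0,-0.11,0],[0,0,0.6],[0,0,0.6],[0,0,0.5],[0,0,0.25],[0,0,0],[0,0,0],[0,0,0]],"spin":[0,0,0,0,0,0,0,0]}' 6
python3 - <<'E'
from h import *
f=env.grab_frame("side")[170:245,320:420,::-1]; cv2.imwrite("pics/c2.png",cv2.resize(f,None,fx=6,fy=6,interpolation=cv2.INTER_CUBIC))
E
python3 d.py 612.6 -26.8 54 181.95
```

```text
time_s: 4.1
ee_pos: [612.1, -26.8, 54.0]
ee_rot: [-180.0, 0.1, -177.9]
force: [0.3, 0.3, 1.0]
gripper_width: 39.1
gripper_force: 0.0
at [611.98 -26.84  53.88] [-1.7999e+02  1.1000e-01 -1.7786e+02] t 4.15 F [ 0.6 -1.  -0.2]
units [-0.021  0.001 -0.004] spin 0.024
```

View pics/c2.png

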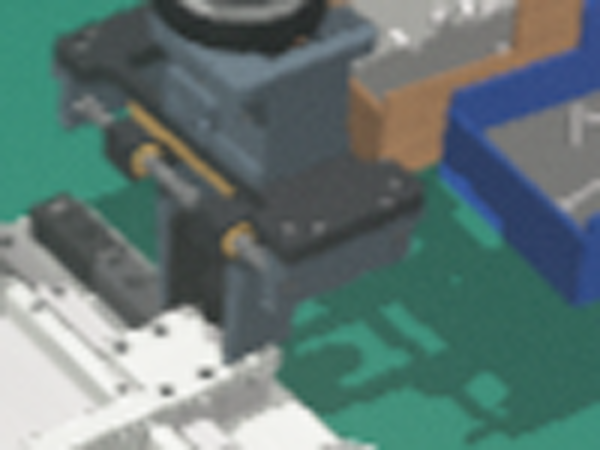

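The fingers stand either side of the knob, just above the stop plate (finger tip near (245,355)). Closing gently.

```bash
python3 -m jog '{"jaw":[28,24,20,20],"slide":[[0,0,0],[0,0,0],[0,0,0],[0,0,0]],"spin":[0,0,0,0]}' 6; python3 -m jog '{"jaw":[15,15],"slide":[[0,0,0],[0,0,0]],"spin":[0,0]}' 6
```

```text
time_s: 4.55
ee_pos: [611.6, -26.0, 53.3]
ee_rot: [179.9, 0.1, -177.9]
force: [-0.2, 4.3, 3.6]
gripper_width: 24.8
gripper_force: 6.0
time_s: 4.75
ee_pos: [611.6, -26.0, 53.3]
ee_rot: [179.9, 0.1, -177.9]
force: [-0.4, 5.5, 5.0]
gripper_width: 25.0
gripper_force: 6.0
```

```bash
python3 -m jog '{"jaw":[15,15],"slide":[[0,0.03,0],[0,0,0]],"spin":[0,0]}' 10;  python3 -m jog '{"jaw":[15,15,15],"slide":[[0,0,0],[0,0,0],[0,0,0]],"spin":[0,0,0]}' 35
```

```text
time_s: 4.95
ee_pos: [611.6, -25.9, 53.3]
ee_rot: [-180.0, 0.1, -177.8]
force: [-0.6, 1.3, 5.6]
gripper_width: 24.5
gripper_force: 10.0
time_s: 5.25
ee_pos: [611.6, -25.9, 53.3]
ee_rot: [-180.0, 0.1, -177.9]
force: [-0.1, 2.9, 6.2]
gripper_width: 24.2
gripper_force: 35.0
```

```bash
python3 -m jog '{"jaw":[15,15,15,15],"slide":[[0,0.01,-0.1],[0,0.01,-0.1],[0,0,-0.1],[0,0,0]],"spin":[0,0,0,0]}';python3 -m jog '{"jaw":[15,15],"slide":[[0,0,-0.04],[0,0,0]],"spin":[0,0]}'
```

```text
time_s: 5.65
ee_pos: [611.4, -25.9, 61.3]
ee_rot: [-180.0, -0.0, -177.8]
force: [4.6, -0.7, -9.6]
gripper_width: 24.0
gripper_force: 35.0
time_s: 5.85
ee_pos: [611.4, -25.9, 62.6]
ee_rot: [-180.0, 0.0, -177.8]
force: [4.8, -1.7, -10.6]
gripper_width: 24.2
gripper_force: 35.0
```

```bash
python3 -m jog '{"jaw":[15,15,15],"slide":[[-0.02,0.05,0],[0,0.1,0],[0,0,0]],"spin":[0,0,0]}';python3 -m jog '{"jaw":[15,15,15,15,15,15,15,15,15,15],"slide":[[0,0.1,0],[0,0.2,0],[0,0.2,0],[0,0.2,0],[0,0.2,0],[0,0.2,0],[0,0.2,0],[0,0.2,0],[0,0.2,0],[0,0,0]],"spin":[0,0,0,0,0,0,0,0,0,0]}'
```

```text
time_s: 6.15
ee_pos: [611.3, -21.0, 62.6]
ee_rot: [-180.0, -0.1, -177.8]
force: [3.8, -1.8, -9.8]
gripper_width: 24.6
gripper_force: 35.0
time_s: 7.15
ee_pos: [609.4, 30.5, 62.8]
ee_rot: [-180.0, -0.0, -177.8]
force: [3.7, -1.1, -9.7]
gripper_width: 24.4
gripper_force: 35.0
```

```bash
python3 -m jog '{"jaw":[15,15,15,15,15,15],"slide":[[0,0.15,0],[0,0.07,0],[0,0,0],[0,0,0.05],[0,0,0.05],[0,0,0]],"spin":[0,0,0,0,0,0]}';python3 -m jog '{"jaw":[15,15],"slide":[[0,0,0.02],[0,0,0]],"spin":[0,0]}'
```

```text
time_s: 7.75
ee_pos: [609.2, 36.9, 59.9]
ee_rot: [180.0, -0.0, -177.9]
force: [2.4, -1.0, -8.6]
gripper_width: 23.9
gripper_force: 35.0
time_s: 7.95
ee_pos: [609.2, 36.9, 59.6]
ee_rot: [180.0, -0.0, -177.9]
force: [1.7, -1.4, -6.6]
gripper_width: 24.0
gripper_force: 35.0
```

```bash
python3 -m jog '{"jaw":[15,15,15],"slide":[[0,0,0.03],[0,0,0.02],[0,0,0]],"spin":[0,0,0]}';python3 -m jog '{"jaw":[28,28,28],"slide":[[0,0,0],[0,0,0],[0,0,0]],"spin":[0,0,0]}' 10
```

```text
time_s: 8.25
ee_pos: [609.3, 36.9, 59.1]
ee_rot: [180.0, 0.0, -177.9]
force: [-2.5, -0.6, 3.0]
gripper_width: 24.7
gripper_force: 35.0
time_s: 8.55
ee_pos: [609.8, 36.9, 58.1]
ee_rot: [180.0, 0.0, -177.9]
force: [0.0, 0.1, -0.1]
gripper_width: 27.7
gripper_force: 0.0
```

```bash
python3 -m jog '{"jaw":[28,28,28,28],"slide":[[0,0.05,0],[0,0.04,0],[0,0.04,0],[0,0,0]],"spin":[0,0,0,0]}'; python3 -m jog '{"jaw":[28,28],"slide":[[0,0.03,0],[0,0,0]],"spin":[0,0]}';python3 -m jog '{"jaw":[28,28],"slide":[[0,0.02,0],[0,0,0]],"spin":[0,0]}'
```

```text
time_s: 8.95
ee_pos: [609.4, 40.4, 57.9]
ee_rot: [-180.0, 0.0, -177.9]
force: [-0.1, -0.7, 0.3]
gripper_width: 28.0
gripper_force: 0.4
time_s: 9.15
ee_pos: [609.3, 42.2, 57.9]
ee_rot: [179.9, -0.0, -177.9]
force: [0.6, 0.2, -0.1]
gripper_width: 28.4
gripper_force: 0.0
time_s: 9.35
ee_pos: [609.3, 42.6, 58.0]
ee_rot: [180.0, 0.0, -177.9]
force: [0.2, 0.4, 0.5]
gripper_width: 28.1
gripper_force: 0.0
```

```bash
for i in 1; do python3 -m jog '{"jaw":[28,28],"slide":[[0,0.02,0],[0,0,0]],"spin":[0,0]}';python3 -m jog '{"jaw":[28,28],"slide":[[0,0.02,0],[0,0,0]],"spin":[0,0]}'; done
python3 - <<'E'
from h import *
f=env.grab_frame("side")[170:245,300:400,::-1]; cv2.imwrite("pics/c3.png",cv2.resize(f,None,fx=6,fy=6,interpolation=cv2.INTER_CUBIC))
E
```

```text
time_s: 9.55
ee_pos: [609.3, 43.0, 58.0]
ee_rot: [180.0, 0.0, -177.9]
force: [0.0, 0.9, -0.4]
gripper_width: 28.0
gripper_force: 0.0
time_s: 9.75
ee_pos: [609.3, 43.3, 58.0]
ee_rot: [-180.0, 0.0, -177.9]
force: [-0.0, -0.2, 0.1]
gripper_width: 27.9
gripper_force: 0.3
```

View pics/c3.png

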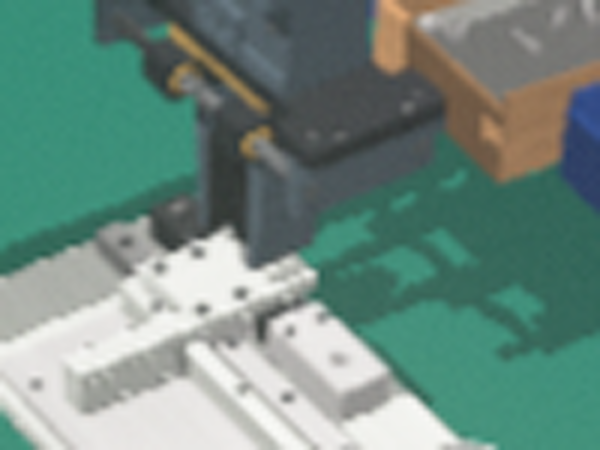

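The stop has moved left with the fingers around the knob (side crop, arm end at (85,385)); the knob itself is hidden. No snap yet, so I continue in small steps.

```bash
python3 -m jog '{"jaw":[28,28],"slide":[[0,0.03,0],[0,0,0]],"spin":[0,0]}';python3 -m jog '{"jaw":[28],"slide":[[0,0.03,0]],"spin":[0]}'
```

```text
time_s: 10.0
ee_pos: [609.2, 44.0, 58.0]
ee_rot: [-180.0, 0.0, -177.9]
force: [0.4, -2.2, 1.3]
gripper_width: 28.0
gripper_force: 1.0
time_s: 10.1
ee_pos: [609.2, 44.8, 58.0]
ee_rot: [-180.0, 0.0, -177.9]
force: [-0.2, -2.5, 0.5]
gripper_width: 28.0
gripper_force: 1.3
```

```bash
python3 -m jog '{"jaw":[28],"slide":[[0,0.02,0]],"spin":[0]}'; python3 -m jog '{"jaw":[28],"slide":[[0,0.0,0]],"spin":[0]}'
```

```text
time_s: 10.2
ee_pos: [609.2, 45.5, 58.0]
ee_rot: [-180.0, 0.0, -177.9]
force: [0.4, -3.1, 0.7]
gripper_width: 28.1
gripper_force: 1.8
time_s: 10.3
ee_pos: [609.2, 45.6, 57.9]
ee_rot: [-180.0, 0.0, -177.8]
force: [0.4, -3.0, 0.6]
gripper_width: 28.0
gripper_force: 1.6
```

```bash
python3 -m jog '{"jaw":[28],"slide":[[0,0.02,0]],"spin":[0]}'; python3 -m jog '{"jaw":[28],"slide":[[0,0.0,0]],"spin":[0]}'
```

```text
time_s: 10.4
ee_pos: [609.2, 45.8, 58.0]
ee_rot: [-179.9, 0.0, -177.8]
force: [-0.6, -5.6, 1.1]
gripper_width: 27.9
gripper_force: 2.8
time_s: 10.5
ee_pos: [609.2, 45.8, 58.0]
ee_rot: [-179.9, 0.0, -177.8]
force: [0.7, -4.7, 0.9]
gripper_width: 27.7
gripper_force: 2.5
```

Resistance is rising, so I back off and look to see whether the pin is in.

```bash
python3 -m jog '{"jaw":[28,60,60,60,60,60,60],"slide":[[0,-0.07,0],[0,0,0],[0,0,0],[0,0,-0.5],[0,0,-0.9],[0,0,-0.6],[0,0,0]],"spin":[0,0,0,0,0,0,0]}'
python3 - <<'E'
from h import *
z=np.load("fit.npz"); j=z["j"]
f=env.grab_frame("side"); cv2.imwrite("pics/s4.png",f[:,:,::-1])
g=f[190:265,290:390,::-1]; cv2.imwrite("pics/c4.png",cv2.resize(g,None,fx=6,fy=6,interpolation=cv2.INTER_CUBIC))
h=f.astype(int); 
def cen(im,c,r=14):
    x0,y0=int(c[0])-r,int(c[1])-r; p=im[y0:y0+2*r,x0:x0+2*r].max(2)
    n,l,s,ce=cv2.connectedComponentsWithStats((p<70).astype(np.uint8)); return [(a.tolist(),(b+[x0,y0]).round(2).tolist()) for a,b in zip(s[1:],ce[1:]) if a[4]>30]
print("now",cen(f,proj("side",W(j,(58,114,69)))))
print("start",cen(cv2.imread("pics/side0.png"),proj("side",W(j,(58,45,69)))))
print("pred start",proj("side",W(j,(58,45,69))),"pred in hole",proj("side",W(j,(58,114,69))),"riding",proj("side",W(j,(58,114,75))))
E
```

```text
time_s: 11.2
ee_pos: [611.1, 44.9, 120.7]
ee_rot: [179.9, 0.3, -177.9]
force: [0.5, 0.3, 0.5]
gripper_width: 59.9
gripper_force: 0.0
now [([11, 11, 8, 9, 52], [342.27, 206.13])]
start [([10, 11, 8, 9, 47], [356.72, 219.64])]
pred start [357.25246237 218.86999651] pred in hole [342.86612386 205.60854025] riding [342.91884703 203.93563223]
```

View pics/c4.png

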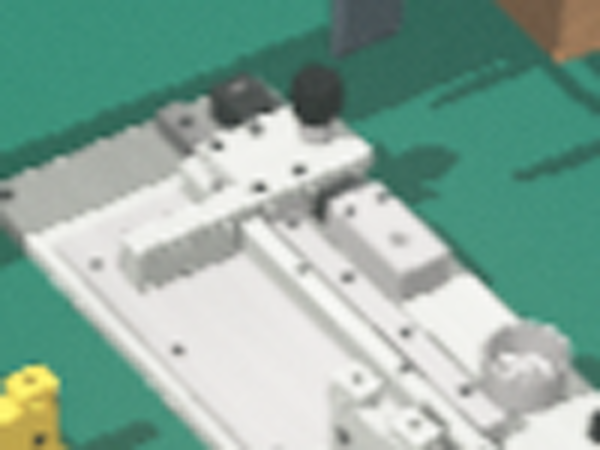

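The knob moved (-14.45,-13.51) px. The prediction is (-14.39,-13.26) for seated at 69 mm and (-14.33,-14.93) for riding, so the pin looks home. I'll confirm by lightly touching the knob's top with shut fingers, expecting z≈80.

```bash
python3 -m jog '{"jaw":[0,0,0,0,0,0],"slide":[[0,-0.07,0],[0,0,0],[0,0,0.4],[0,0,0.4],[0,0,0.3],[0,0,0]],"spin":[0,0,0,0,0,0]}' 10; python3 -m jog '{"jaw":[0,0],"slide":[[0,0,0.04],[0,0,0]],"spin":[0,0]}';python3 -m jog '{"jaw":[0,0],"slide":[[0,0,0.04],[0,0,0]],"spin":[0,0]}'
```

```text
time_s: 11.85
ee_pos: [607.7, 42.2, 82.4]
ee_rot: [180.0, -0.3, -177.9]
force: [-0.2, -0.2, 0.2]
gripper_width: 15.1
gripper_force: 0.0
time_s: 12.05
ee_pos: [609.6, 42.2, 83.9]
ee_rot: [180.0, 0.0, -177.9]
force: [0.9, -0.3, 0.4]
gripper_width: 0.5
gripper_force: 0.0
time_s: 12.25
ee_pos: [609.4, 42.2, 82.8]
ee_rot: [180.0, 0.0, -177.9]
force: [-1.1, 0.0, 0.2]
gripper_width: 0.4
gripper_force: 0.0
```

```bash
python3 -m jog '{"jaw":[0,0],"slide":[[0,0,0.06],[0,0,0]],"spin":[0,0]}';python3 -m jog '{"jaw":[0,0],"slide":[[0,0,0.04],[0,0,0]],"spin":[0,0]}'
```

```text
time_s: 12.45
ee_pos: [609.2, 42.2, 80.7]
ee_rot: [180.0, -0.0, -177.9]
force: [-0.4, 1.2, -0.3]
gripper_width: 0.5
gripper_force: 0.0
time_s: 12.65
ee_pos: [609.4, 42.2, 80.2]
ee_rot: [180.0, 0.0, -177.9]
force: [-1.8, -0.2, 4.3]
gripper_width: 0.4
gripper_force: 2.1
```

The contact came at 80.2 mm, so the pin is fully home. Now the bracket: rise, turn 86° and move over its wall.

```bash
python3 -m jog '{"jaw":[0,0,40,40,40,40,40,40,40,40],"slide":[[0,0,-0.5],[0,0,-0.8],[0,0,-0.8],[0,0,0],[0,0,0],[0,0,0],[0,0,0],[0,0,0],[0,0,0],[0,0,0]],"spin":[0,0,1,1,1,1,1,1,1,1]}'; python3 -m jog '{"jaw":[40,40,40,40,40,40,40,40,40],"slide":[[0,0,0],[0,0,0],[0,0,0],[-0.9,-0.53,0],[-0.9,-0.53,0],[-0.9,-0.53,0],[-0.9,-0.53,0],[-0.9,-0.53,0],[-0.9,-0.53,0]],"spin":[1,1,0.77,0,0,0,0,0,0]}' 
python3 -m jog '{"jaw":[40,40],"slide":[[0,0,0],[0,0,0]],"spin":[0,0]}'; python3 d.py 518.5 -153.6 90 95.9
```

```text
time_s: 13.65
ee_pos: [609.2, 42.2, 142.3]
ee_rot: [-180.0, -0.0, 117.8]
force: [0.7, 0.6, -0.7]
gripper_width: 40.1
gripper_force: 0.0
time_s: 14.55
ee_pos: [530.7, -129.9, 142.5]
ee_rot: [180.0, 0.0, 96.0]
force: [0.1, -0.6, -0.2]
gripper_width: 40.4
gripper_force: 0.0
time_s: 14.75
ee_pos: [531.3, -129.2, 142.5]
ee_rot: [180.0, -0.0, 95.9]
force: [-0.6, 1.6, 0.3]
gripper_width: 40.0
gripper_force: 0.0
at [ 531.26 -129.15  142.55] [ 1.7997e+02 -3.0000e-02  9.5890e+01] t 14.75 F [-0.6  1.6  0.3]
units [-0.767 -0.507  1.752] spin -0.001
```

```bash
python3 -m jog '{"jaw":[40,40,40,40,40,40,40],"slide":[[-0.77,-0.51,0],[0,0,0.9],[0,0,0.8],[0,0,0],[0,0,0.4],[0,0,0.4],[0,0,0]],"spin":[0,0,0,0,0,0,0]}'; python3 d.py 518.5 -153.6 43 95.9
python3 - <<'E'
from h import *
f=env.grab_frame("side")[190:300,300:420,::-1]; cv2.imwrite("pics/c5.png",cv2.resize(f,None,fx=5,fy=5,interpolation=cv2.INTER_CUBIC))
E
```

```text
time_s: 15.45
ee_pos: [517.9, -152.8, 66.3]
ee_rot: [-179.9, -0.1, 96.0]
force: [-0.7, -0.7, -0.7]
gripper_width: 39.9
gripper_force: 0.0
at [ 517.87 -152.79   66.35] [-1.7988e+02 -6.0000e-02  9.6020e+01] t 15.45 F [-0.7 -0.7 -0.7]
units [-0.029  0.018  0.778] spin 0.015
```

View pics/c5.png

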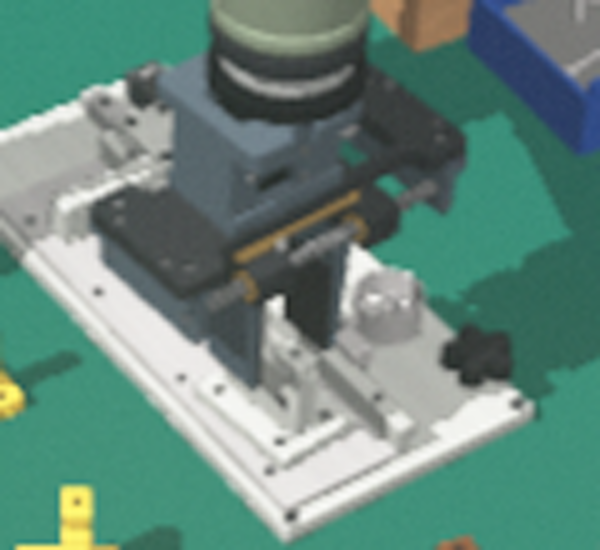

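The fingers straddle the wall (near finger at (240,350), far finger at (320,310), wall between). I descend and close softly.

```bash
python3 -m jog '{"jaw":[40,40,40,28,20,14],"slide":[[0,0.02,0.4],[0,0,0.38],[0,0,0],[0,0,0],[0,0,0],[0,0,0]],"spin":[0,0,0,0,0,0]}' 4; python3 -m jog '{"jaw":[8,8,8],"slide":[[0,0,0],[0,0,0],[0,0,0]],"spin":[0,0,0]}' 6; python3 d.py 518.5 -153.6 43 91.95
```

```text
time_s: 16.1
ee_pos: [519.4, -153.5, 44.5]
ee_rot: [180.0, 0.0, 96.0]
force: [0.1, 0.2, 0.4]
gripper_width: 19.2
gripper_force: 0.0
time_s: 16.4
ee_pos: [519.0, -153.4, 44.4]
ee_rot: [180.0, 0.0, 96.0]
force: [-1.2, 0.3, 2.2]
gripper_width: 13.9
gripper_force: 6.0
at [ 519.01 -153.4    44.45] [180.     0.    95.99] t 16.4 F [-1.2  0.3  2.2]
units [-0.005 -0.018  0.048] spin 0.504
```

```bash
python3 -m jog '{"jaw":[8,8,8,8,8],"slide":[[0,0,0],[0,0,0],[0,0.13,0],[0,0.14,0],[0,0,0]],"spin":[0.25,0.25,0,0,0]}' 8; python3 -m jog '{"jaw":[8,8],"slide":[[0,0.03,0],[0,0,0]],"spin":[0,0]}';python3 -m jog '{"jaw":[8,8],"slide":[[0,0.02,0],[0,0,0]],"spin":[0,0]}'
```

```text
time_s: 16.9
ee_pos: [527.1, -153.1, 44.4]
ee_rot: [-180.0, -0.0, 92.0]
force: [-1.7, -0.3, 4.3]
gripper_width: 14.1
gripper_force: 8.0
time_s: 17.1
ee_pos: [527.1, -153.1, 44.4]
ee_rot: [-179.9, -0.0, 92.0]
force: [-3.7, -0.7, 6.5]
gripper_width: 14.2
gripper_force: 8.0
time_s: 17.3
ee_pos: [527.2, -153.1, 44.5]
ee_rot: [-179.8, -0.0, 92.0]
force: [-6.6, 0.0, 8.1]
gripper_width: 14.1
gripper_force: 8.0
```

```bash
python3 -m jog '{"jaw":[8,8],"slide":[[0,-0.03,-0.02],[0,0,0]],"spin":[0,0]}'; python3 -m jog '{"jaw":[8,8,8],"slide":[[0.2,0,0],[0.3,0,0],[0,0,0]],"spin":[0,0,0]}'
```

```text
time_s: 17.5
ee_pos: [528.0, -153.0, 44.5]
ee_rot: [180.0, -0.0, 92.0]
force: [-1.3, 0.2, -2.1]
gripper_width: 13.7
gripper_force: 8.0
time_s: 17.8
ee_pos: [527.1, -136.8, 44.5]
ee_rot: [-180.0, -0.0, 92.0]
force: [-0.3, -0.2, -1.6]
gripper_width: 14.1
gripper_force: 8.0
```

```bash
python3 -m jog '{"jaw":[8,8,8,8,8,8,8,8],"slide":[[0.25,0,0],[0.25,0,0],[0.25,0,0],[0.25,0,0],[0.25,0,0],[0.25,0,0],[0.25,0,0],[0,0,0]],"spin":[0,0,0,0,0,0,0,0]}';python3 -m jog '{"jaw":[8,8,8,8,8,8,8,8],"slide":[[0.25,0,0],[0.25,0,0],[0.25,0,0],[0.25,0,0],[0.25,0,0],[0.2,0,0],[0.1,0,0],[0,0,0]],"spin":[0,0,0,0,0,0,0,0]}'; python3 d.py 523.3 -21.8 44.5 91.95
```

```text
time_s: 18.6
ee_pos: [525.3, -84.6, 44.7]
ee_rot: [-180.0, -0.0, 92.0]
force: [0.1, 0.0, -1.9]
gripper_width: 13.5
gripper_force: 8.0
time_s: 19.4
ee_pos: [523.8, -38.7, 44.7]
ee_rot: [180.0, -0.0, 92.0]
force: [-0.1, 0.0, -0.5]
gripper_width: 14.0
gripper_force: 8.0
at [523.82 -38.71  44.74] [180.    -0.    92.02] t 19.4 F [-0.1  0.  -0.5]
units [0.564 0.002 0.008] spin 0.009
```

```bash
python3 -m jog '{"jaw":[8,8,8,8,8,8],"slide":[[0.1,0,0],[0.1,0,0],[0.1,0,0],[0.05,0,0],[0.05,0,0],[0,0,0]],"spin":[0,0,0,0,0,0]}';python3 -m jog '{"jaw":[8,8,8],"slide":[[0.03,0,0],[0.03,0,0],[0,0,0]],"spin":[0,0,0]}'; python3 -m jog '{"jaw":[8,8],"slide":[[0.03,0,0],[0,0,0]],"spin":[0,0]}'
```

```text
time_s: 20.0
ee_pos: [523.4, -27.0, 44.7]
ee_rot: [-180.0, -0.0, 92.0]
force: [-0.3, 0.0, -1.5]
gripper_width: 14.1
gripper_force: 8.0
time_s: 20.3
ee_pos: [523.4, -25.3, 44.7]
ee_rot: [180.0, -0.0, 92.0]
force: [-0.2, -0.2, -2.1]
gripper_width: 14.1
gripper_force: 8.0
time_s: 20.5
ee_pos: [523.3, -24.4, 44.7]
ee_rot: [180.0, -0.0, 92.0]
force: [-0.0, 0.2, -1.7]
gripper_width: 13.9
gripper_force: 8.0
```

```bash
python3 -m jog '{"jaw":[8,8],"slide":[[0.03,0,0],[0,0,0]],"spin":[0,0]}';python3 -m jog '{"jaw":[8,8],"slide":[[0.03,0,0],[0,0,0]],"spin":[0,0]}'; python3 -m jog '{"jaw":[8,8],"slide":[[0.03,0,0],[0,0,0]],"spin":[0,0]}'
```

```text
time_s: 20.7
ee_pos: [523.3, -23.5, 44.8]
ee_rot: [180.0, -0.0, 92.0]
force: [-0.1, 0.3, -1.8]
gripper_width: 13.7
gripper_force: 8.0
time_s: 20.9
ee_pos: [523.3, -22.6, 44.7]
ee_rot: [180.0, -0.0, 92.0]
force: [0.3, -0.5, -2.0]
gripper_width: 13.8
gripper_force: 8.0
time_s: 21.1
ee_pos: [523.2, -21.7, 44.7]
ee_rot: [180.0, -0.0, 92.0]
force: [-1.0, 0.9, -2.3]
gripper_width: 13.9
gripper_force: 8.0
```

```bash
python3 -m jog '{"jaw":[8,8],"slide":[[0.03,0,0],[0,0,0]],"spin":[0,0]}';python3 -m jog '{"jaw":[8,8],"slide":[[0.03,0,0],[0,0,0]],"spin":[0,0]}'; python3 -m jog '{"jaw":[8,8],"slide":[[0.02,0,0],[0,0,0]],"spin":[0,0]}'
```

```text
time_s: 21.3
ee_pos: [523.2, -20.7, 44.7]
ee_rot: [180.0, -0.0, 92.0]
force: [-0.7, 0.0, -2.0]
gripper_width: 13.8
gripper_force: 8.0
time_s: 21.5
ee_pos: [523.2, -20.0, 44.8]
ee_rot: [180.0, 0.0, 92.0]
force: [0.5, -1.6, -1.2]
gripper_width: 14.0
gripper_force: 8.0
time_s: 21.7
ee_pos: [523.2, -19.9, 44.8]
ee_rot: [180.0, 0.1, 92.0]
force: [-0.1, -4.1, -1.1]
gripper_width: 14.0
gripper_force: 8.0
```

Both forces are contact-level: the end met the stop at y≈-20. The -1.5 N in z suggests the bracket hangs slightly, so I lower it and press lightly to the fence and stop.

```bash
python3 -m jog '{"jaw":[8,8],"slide":[[-0.01,0,0.03],[0,0,0]],"spin":[0,0]}';python3 -m jog '{"jaw":[8,8],"slide":[[0,0.03,0],[0,0,0]],"spin":[0,0]}'; python3 -m jog '{"jaw":[8,8],"slide":[[0.01,0.02,0],[0,0,0]],"spin":[0,0]}'
```

```text
time_s: 21.9
ee_pos: [523.3, -20.0, 44.4]
ee_rot: [180.0, 0.0, 92.0]
force: [-1.5, -4.1, 3.6]
gripper_width: 14.0
gripper_force: 8.0
time_s: 22.1
ee_pos: [523.3, -20.0, 44.4]
ee_rot: [-179.9, 0.0, 92.0]
force: [-3.9, -3.4, 7.0]
gripper_width: 14.0
gripper_force: 8.0
time_s: 22.3
ee_pos: [523.4, -19.9, 44.5]
ee_rot: [-179.9, 0.1, 92.0]
force: [-4.7, -5.8, 8.7]
gripper_width: 13.9
gripper_force: 8.0
```

```bash
python3 -m jog '{"jaw":[18,24,30,30],"slide":[[0,0,0],[0,0,0],[0,0,0],[0,0,0]],"spin":[0,0,0,0]}' ; python3 -m jog '{"jaw":[30,30,30,30,30],"slide":[[0,0,-0.5],[0,0,-0.8],[0,0,-0.8],[-0.9,0,0],[-0.9,0,0]],"spin":[0,0,0,0,0]}'
python3 -m jog '{"jaw":[30,30,30,30],"slide":[[-0.9,-0.5,-0.5],[-0.9,-0.5,-0.5],[-0.9,-0.5,0],[0,0,0]],"spin":[0,0,0,0]}'
python3 - <<'E'
from h import *
fs={n:env.grab_frame(n) for n in("side","top")}
for n in fs: cv2.imwrite(f"pics/{n}6.png",fs[n][:,:,::-1])
a=cv2.resize(fs["side"][200:280,295:375,::-1],None,fx=5,fy=5,interpolation=cv2.INTER_CUBIC)
b=cv2.resize(fs["top"][170:250,260:340,::-1],None,fx=5,fy=5,interpolation=cv2.INTER_CUBIC)
cv2.imwrite("pics/c6.png",np.hstack([a,b]))
E
```

```text
time_s: 22.7
ee_pos: [524.8, -19.0, 43.7]
ee_rot: [180.0, -0.0, 92.0]
force: [-0.5, -0.7, 0.5]
gripper_width: 29.9
gripper_force: 0.0
time_s: 23.2
ee_pos: [527.2, -73.3, 107.8]
ee_rot: [179.9, 0.0, 92.1]
force: [0.4, 0.6, -0.1]
gripper_width: 29.9
gripper_force: 0.0
time_s: 23.6
ee_pos: [483.2, -158.1, 137.2]
ee_rot: [180.0, 0.0, 91.8]
force: [0.2, 0.4, -1.4]
gripper_width: 29.9
gripper_force: 0.0
```

View pics/c6.png

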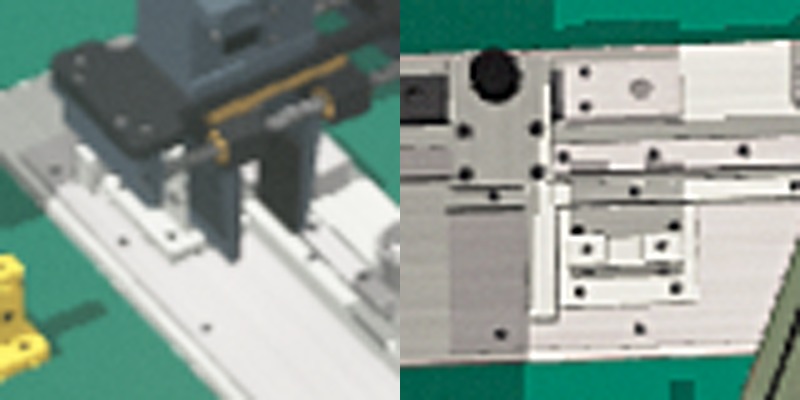

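Left half (side view): the hand partly hides the bracket. Right half (top view): the stop arm is at x≈530–557, the bracket's foot starts beside it at x≈560, and its edges run parallel to the fence. I'll confirm contact with feather-light nudges low on the foot, first toward the stop.

```bash
python3 -m jog '{"jaw":[0,0,0,0,0,0,0],"slide":[[0.8,0.5,0],[0.8,0.5,0],[0.78,0.5,0],[0,0,0.8],[0,0,0.8],[0,0,0],[0,0,0]],"spin":[0,0,0,0,0,0,0]}'  8; python3 d.py 526 -80 24 91.95
```

```text
time_s: 24.4
ee_pos: [527.1, -82.0, 88.7]
ee_rot: [-180.0, -0.0, 92.0]
force: [0.4, -0.1, 0.0]
gripper_width: 0.1
gripper_force: 0.0
at [527.11 -81.98  88.75] [-1.7996e+02 -3.0000e-02  9.2040e+01] t 24.4 F [ 0.4 -0.1  0. ]
units [ 0.067 -0.035  2.158] spin 0.012
```

```bash
python3 -m jog '{"jaw":[0,0,0,0,0],"slide":[[0,0,0.8],[0,0,0.8],[0,0,0.4],[0,0,0.13],[0,0,0]],"spin":[0,0,0,0,0]}'; python3 -m jog '{"jaw":[0,0,0,0],"slide":[[0.1,0,0],[0.1,0,0],[0.06,0,0],[0,0,0]],"spin":[0,0,0,0]}'; python3 -m jog '{"jaw":[0,0],"slide":[[0.03,0,0],[0,0,0]],"spin":[0,0]}'
```

```text
time_s: 24.9
ee_pos: [527.4, -82.9, 25.4]
ee_rot: [180.0, 0.0, 92.0]
force: [-0.5, 1.2, -0.5]
gripper_width: 0.3
gripper_force: 0.0
time_s: 25.3
ee_pos: [526.8, -74.8, 25.4]
ee_rot: [180.0, 0.0, 92.0]
force: [-0.6, -0.6, 1.0]
gripper_width: 0.7
gripper_force: 0.0
time_s: 25.5
ee_pos: [526.6, -74.1, 25.0]
ee_rot: [180.0, -0.0, 92.0]
force: [-0.0, 0.1, -0.5]
gripper_width: 0.4
gripper_force: 0.0
```

```bash
python3 -m jog '{"jaw":[0,0],"slide":[[0.03,0,0.06],[0,0,0]],"spin":[0,0]}'; python3 -m jog '{"jaw":[0,0],"slide":[[0.03,0,0],[0,0,0]],"spin":[0,0]}'; python3 -m jog '{"jaw":[0,0],"slide":[[0.03,0,0],[0,0,0]],"spin":[0,0]}'
```

```text
time_s: 25.7
ee_pos: [526.3, -73.2, 22.9]
ee_rot: [-180.0, -0.0, 92.0]
force: [-0.7, -0.2, -0.3]
gripper_width: 0.3
gripper_force: 0.0
time_s: 25.9
ee_pos: [526.5, -72.3, 23.1]
ee_rot: [-180.0, -0.0, 92.0]
force: [-0.4, -0.9, 1.1]
gripper_width: 0.5
gripper_force: 0.0
time_s: 26.1
ee_pos: [526.5, -71.6, 23.1]
ee_rot: [180.0, 0.0, 92.0]
force: [-1.0, -1.2, -0.3]
gripper_width: 0.1
gripper_force: 0.5
```

```bash
python3 -m jog '{"jaw":[0,0],"slide":[[0.02,0,0],[0,0,0]],"spin":[0,0]}'; python3 -m jog '{"jaw":[0,0],"slide":[[0.02,0,0],[0,0,0]],"spin":[0,0]}'
```

```text
time_s: 26.3
ee_pos: [526.5, -71.5, 23.2]
ee_rot: [180.0, 0.1, 92.0]
force: [0.2, -4.2, -0.5]
gripper_width: 0.2
gripper_force: 2.1
time_s: 26.5
ee_pos: [526.5, -71.2, 23.2]
ee_rot: [180.0, 0.1, 92.0]
force: [0.3, -6.1, -0.8]
gripper_width: 0.4
gripper_force: 3.0
```

The end is firm against the stop at -6 N. Now the same toward the fence.

```bash
python3 -m jog '{"jaw":[0,0,0,0,0,0,0,0],"slide":[[-0.3,0,0],[0,0,-0.9],[0,0,-0.9],[0,0,-0.8],[0.7,-0.52,0],[0.7,-0.52,0],[0.7,-0.52,0],[0,0,0]],"spin":[0,0,0,0,0,0,0,0]}'; python3 d.py 478 -20 45 91.95
```

```text
time_s: 27.3
ee_pos: [475.2, -16.1, 101.0]
ee_rot: [-179.9, -0.1, 92.1]
force: [0.3, 0.1, -0.8]
gripper_width: 0.9
gripper_force: 0.0
at [475.23 -16.06 101.05] [-1.7986e+02 -1.1000e-01  9.2060e+01] t 27.3 F [ 0.3  0.1 -0.8]
units [-0.135  0.088  1.868] spin 0.014
```

```bash
python3 -m jog '{"jaw":[0,0,0,0,0],"slide":[[-0.12,0,0.8],[0,0,0.8],[0,0,0.6],[0,0,0.38],[0,0,0]],"spin":[0.01,0,0,0,0]}'; python3 -m jog '{"jaw":[0,0,0,0],"slide":[[0,0.1,0],[0,0.1,0],[0,0.06,0],[0,0,0]],"spin":[0,0,0,0]}'; python3 -m jog '{"jaw":[0,0],"slide":[[0,0.03,0],[0,0,0]],"spin":[0,0]}'; python3 -m jog '{"jaw":[0,0],"slide":[[0,0.03,0],[0,0,0]],"spin":[0,0]}'
```

```text
time_s: 27.8
ee_pos: [477.3, -21.7, 22.5]
ee_rot: [-179.8, -0.0, 91.9]
force: [0.1, 0.3, -0.1]
gripper_width: 0.5
gripper_force: 0.0
time_s: 28.2
ee_pos: [486.6, -21.3, 24.4]
ee_rot: [179.9, 0.0, 91.9]
force: [0.1, -0.5, 0.4]
gripper_width: 0.6
gripper_force: 0.0
time_s: 28.4
ee_pos: [486.7, -21.2, 23.9]
ee_rot: [180.0, -0.0, 91.9]
force: [-0.6, -0.2, 0.5]
gripper_width: 0.5
gripper_force: 0.0
time_s: 28.6
ee_pos: [487.6, -21.2, 23.8]
ee_rot: [180.0, -0.0, 91.9]
force: [0.2, -0.8, 0.1]
gripper_width: 0.5
gripper_force: 0.0
```

```bash
python3 -m jog '{"jaw":[0,0],"slide":[[0,0.03,0],[0,0,0]],"spin":[0,0]}'; python3 -m jog '{"jaw":[0,0],"slide":[[0,0.03,0],[0,0,0]],"spin":[0,0]}'; python3 -m jog '{"jaw":[0,0],"slide":[[0,0.02,0],[0,0,0]],"spin":[0,0]}'
```

```text
time_s: 28.8
ee_pos: [488.5, -21.2, 23.7]
ee_rot: [180.0, -0.0, 91.9]
force: [0.1, -0.2, -0.6]
gripper_width: 0.3
gripper_force: 0.0
time_s: 29.0
ee_pos: [489.5, -21.1, 23.8]
ee_rot: [180.0, -0.0, 91.9]
force: [-0.1, -0.1, -0.7]
gripper_width: 0.7
gripper_force: 0.0
time_s: 29.2
ee_pos: [490.0, -21.1, 23.7]
ee_rot: [180.0, -0.0, 91.9]
force: [-0.1, 1.0, -0.2]
gripper_width: 1.0
gripper_force: 0.0
```

```bash
python3 -m jog '{"jaw":[0,0],"slide":[[0,0.03,0],[0,0,0]],"spin":[0,0]}'; python3 -m jog '{"jaw":[0,0],"slide":[[0,0.02,0],[0,0,0]],"spin":[0,0]}'
```

```text
time_s: 29.4
ee_pos: [490.9, -21.1, 23.8]
ee_rot: [180.0, -0.0, 91.9]
force: [-0.4, -0.8, -0.5]
gripper_width: 0.3
gripper_force: 0.0
time_s: 29.6
ee_pos: [491.5, -21.0, 23.8]
ee_rot: [180.0, -0.0, 91.9]
force: [0.3, 0.5, 0.2]
gripper_width: 0.9
gripper_force: 0.0
```

```bash
python3 -m jog '{"jaw":[0,0],"slide":[[0,0.02,0],[0,0,0]],"spin":[0,0]}'; python3 -m jog '{"jaw":[0,0],"slide":[[0,0.02,0],[0,0,0]],"spin":[0,0]}'
```

```text
time_s: 29.8
ee_pos: [492.1, -21.0, 23.7]
ee_rot: [180.0, -0.0, 91.9]
force: [0.4, -0.5, 0.1]
gripper_width: 0.5
gripper_force: 0.0
time_s: 30.0
ee_pos: [492.7, -21.0, 23.7]
ee_rot: [180.0, -0.0, 91.9]
force: [-0.1, -0.1, -0.5]
gripper_width: 0.5
gripper_force: 0.0
```

```bash
python3 -m jog '{"jaw":[0,0],"slide":[[0,0.03,0],[0,0,0]],"spin":[0,0]}'; python3 -m jog '{"jaw":[0,0],"slide":[[0,0.03,0],[0,0,0]],"spin":[0,0]}'
```

```text
time_s: 30.2
ee_pos: [493.7, -21.0, 23.8]
ee_rot: [180.0, -0.0, 91.9]
force: [0.9, 1.0, -0.8]
gripper_width: 0.7
gripper_force: 0.0
time_s: 30.4
ee_pos: [494.4, -21.0, 23.7]
ee_rot: [-180.0, -0.0, 91.9]
force: [-0.1, 0.9, 0.1]
gripper_width: 0.7
gripper_force: 0.0
```

```bash
python3 -m jog '{"jaw":[0,0],"slide":[[0,0.02,0],[0,0,0]],"spin":[0,0]}'; python3 -m jog '{"jaw":[0,0],"slide":[[0,0.02,0],[0,0,0]],"spin":[0,0]}'
```

```text
time_s: 30.6
ee_pos: [494.6, -20.9, 23.6]
ee_rot: [-179.9, -0.0, 91.9]
force: [-2.0, -1.5, 0.9]
gripper_width: 0.3
gripper_force: 0.6
time_s: 30.8
ee_pos: [494.7, -20.9, 23.6]
ee_rot: [-179.9, -0.0, 91.9]
force: [-3.7, -1.0, 1.2]
gripper_width: 0.4
gripper_force: 1.7
```

```bash
python3 -m jog '{"jaw":[0,0,0,0,0,0,0,0,0,0],"slide":[[0,0.015,0],[0,0,0],[0,-0.3,0],[0,-0.4,0],[0,0,-0.8],[0,0,-0.9],[0,0,-0.9],[-0.9,-0.5,-0.5],[-0.9,-0.5,-0.5],[-0.9,-0.5,0]],"spin":[0,0,0,0,0,0,0,0,0,0]}'
python3 -m jog '{"jaw":[0,0,0,0,0,0,0],"slide":[[-0.9,-0.5,0],[-0.9,-0.5,0],[-0.9,-0.5,0],[-0.9,-0.5,0],[-0.9,-0.5,0],[0,0,0],[0,0,0]],"spin":[0,0,0,0,0,0,0]}'
python3 - <<'E'
from h import *
j=np.load("fit.npz")["j"]
f={n:env.grab_frame(n) for n in("side","top")}
for n in f: cv2.imwrite(f"pics/{n}9.png",f[n][:,:,::-1])
def cen(im,c,r=14):
    x0,y0=int(c[0])-r,int(c[1])-r; p=im[y0:y0+2*r,x0:x0+2*r].max(2)
    n,l,s,ce=cv2.connectedComponentsWithStats((p<70).astype(np.uint8)); return [(a[4],(b+[x0,y0]).round(2).tolist()) for a,b in zip(s[1:],ce[1:]) if a[4]>30]
for n in f: print(n,cen(f[n],proj(n,W(j,(58,114,69)))))
# register bracket in side view: template of original wall/foot not needed; compare dark screw dots on foot (top view)
p=cv2.resize(f["top"][200:240,285:325],None,fx=4,fy=4,interpolation=cv2.INTER_CUBIC).max(2)
n,l,s,ce=cv2.connectedComponentsWithStats((p<95).astype(np.uint8))
print([(a[4],(b/4+[285,200]).round(2).tolist()) for a,b in zip(s[1:],ce[1:]) if a[4]>8])
E
```

```text
time_s: 31.8
ee_pos: [433.4, -105.0, 133.7]
ee_rot: [179.7, 0.1, 92.0]
force: [0.5, -0.3, -0.4]
gripper_width: 0.9
gripper_force: 0.0
time_s: 32.5
ee_pos: [361.8, -241.5, 131.7]
ee_rot: [180.0, -0.0, 91.8]
force: [0.2, -0.5, 0.9]
gripper_width: 0.4
gripper_force: 0.0
side [(np.int32(61), [342.38, 205.7])]
top [(np.int32(85), [278.52, 184.45]), (np.int32(39), [266.62, 189.54])]
[(np.int32(79), [292.59, 201.22]), (np.int32(48), [310.64, 200.85]), (np.int32(109), [287.5, 204.33]), (np.int32(11), [324.41, 203.52]), (np.int32(307), [303.08, 204.38]), (np.int32(39), [306.69, 208.21]), (np.int32(144), [305.87, 210.39]), (np.int32(55), [314.75, 214.9]), (np.int32(66), [295.41, 215.87]), (np.int32(28), [312.18, 218.97]), (np.int32(42), [297.18, 219.45]), (np.int32(37), [291.35, 222.51]), (np.int32(197), [296.25, 223.86]), (np.int32(33), [312.42, 223.96]), (np.int32(40), [314.99, 227.3]), (np.int32(55), [295.8, 228.13]), (np.int32(12), [291.33, 228.88]), (np.int32(100), [288.74, 233.85]), (np.int32(34), [307.76, 235.79])]
```

```bash
python3 -c "
from workcell import env
print(env.job_done())"
```

```text
the job is handed in; nothing more can be done
None
```

I handed the job in at about 33 s. The stop is in the next hole, 69 mm left of home, with its pin fully home: a light touch found the knob's top at 80 mm. Light nudges confirmed the bracket against both the fence and the stop, and the robot did not touch any of the other things on the bench.

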